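# Open the shop's care case and take off a bottle's safety cap

## Task

In the souvenir shop's wooden care case stands a white square bottle of label remover with a red push-and-turn safety cap: swing the case's lid up and over until it rests open on its stop, then press the red cap down, keep it pressed while twisting it nearly a quarter turn counter-clockwise (seen from above) until it is free, and lift it straight up. Finish still holding the cap, upright and still, about 10 cm above its place on the bottle: do not put it down or let it go. Leave the bottle standing in its well, the lid open, and the green tin, the mug and the coasters where they are.

Things in the scene. Friction and masses are not known exactly. Their poses are not given: they have to be found in the camera images.
- case: dark wooden case fixed to the counter, 170 (its x) x 240 (its y) x 75 mm high without lid; origin at the centre of its underside, z up. Lid hinged on its +x rim, on the robot's left (world +y, give or take 0.3 rad). A cork insert has two square wells 69 mm wide, 52 mm either side of the middle along the case's y, floors 8 mm above the origin: one holds the bottle, the other the tin
- lid (a joint): the lid, a wooden shell 170 x 240 x 55 mm deep, about 0.35 kg: 0 shut, grows as it opens, 1.75 resting open on its stop (10 degrees past upright). No spring or latch: left alone it falls shut below about 1.1 rad and falls open to the stop beyond. Opening turns it by the right hand about the case's +y axis, through lid_hinge
- lid_hinge (a point): middle of the hinge line, on the case's +x top rim, 75 mm above the counter; the hinge line runs along the case's y
- lid_handle (a point): middle of the lid's brass bar handle: a round bar 10 mm thick, 110 mm long, parallel to the hinge, on two end posts, its centre 35 mm above the lid's top face (165 mm above the counter when shut), 25 mm in from the lid's free edge, 145 mm from the hinge line along the lid. The bar can turn between the finger pads. The point moves with the lid
- bottle: white square bottle with an orange band, loose in its well, 66 x 66 mm, body 58 mm high, shoulder up to 67 mm, round neck 30 mm across up to 93 mm; about 0.35 kg; origin at the centre of its underside, z up. Two lugs on the neck hold the cap, a sprung seal in the neck pushes the cap up. The well keeps the bottle from turning
- cap: red round safety cap, 54 mm across, 30 mm high, 30 g, with a white curved arrow on top pointing the way to turn (counter-clockwise from above); origin at the centre of its open underside, z up. Locked, its origin is 74 mm above the bottle's, its x axis along the bottle's x within 0.15 rad, and it can neither turn further nor lift
- cap_top (a point): centre of the cap's top face, 30 mm above the cap's origin. Pressed 3.5 mm or more (spring: 6 N at rest, 1 N more per mm, hard stop at 6 mm) the cap can turn counter-clockwise; at 63 to 87 degrees of turn (best 75; a stop ends it at about 90) it is free to lift; let up there, the spring raises it about 3 mm
- tin: bystander: round green tin with a brass lid, 65 mm across, 46 mm high, in the other well of the case; origin at the centre of its underside
- mug: bystander: blue mug, 80 mm across, 95 mm high, to the right of the case; origin at the centre of its underside
- coasters: bystander: stack of coloured coasters, 98 x 98 x 36 mm, to the right of the case; origin at the centre of its underside

How it is judged:
By the outcome, as a careful person would: the job done as asked, in the order asked, and still so for the second after the job is handed in, while the arm keeps its last pose, push and grip.
It also fails if it takes over 54 s, if anything falls off the work surface, if the arm or the gripper's body presses on something with over 40 N, if the wrist force passes 120 N, or if a joint passes its speed limit or range.

## Robot

A 7-joint arm with a two-finger parallel gripper is mounted at the origin on the work surface. World frame = base frame: x ahead of the robot, y to its left, z up, the work surface at z = 0. Lengths are in m, angles in rad, forces in N, time in s.
With the tool pointing down it reaches from about 0.35 to 0.9 m from the base axis. Payload 7.2 kg.
Tool frame: the origin (TCP) lies on the mounting face of the last link; the fingertips stand 182 mm ahead of it and the grasp point (between the pads) lies 163 mm ahead of it; z points along the fingers, y is the line along which they close (so a half turn about z gives the same grasp; the last joint's range is limited). The gripper opens to 88 mm and grips with 3 to 60 N. Pads are 20 mm wide; open, the fingers measure 115 mm over their backs; the gripper's body (75 mm by 178 mm) begins 61 mm behind the grasp point.
Start: joints at [1.254, 0.411, -0.013, 1.596, 0.006, 1.134, -0.082], TCP at [0.154, -0.606, 0.405] pointing down, gripper open.
Joint ranges: [-2.95, 2.95], [-0.29, 1.99], [-1.47, 1.44], [0.14, 2.54], [-1.03, 4.17], [0.13, 1.85], [-2.86, 2.86]. Speed limits (rad/s): [2.39, 2.39, 3.01, 3.01, 3.14, 3.14, 3.14].

## Interface

Orientations are given as a unit quaternion [x, y, z, w].
In Python, from bench import robot gives the robot as it stands.
- The arm moves only by the shell command python3 -m inch 'ROWS' [OPENING]. ROWS is JSON, a list of rows, each a list of 2 entries, a list of its own where there are three numbers: the shift along the tool's x, y, z each as a share of 20 cm, from -1 to 1, then the turn about the tool's z as a share of 30 degrees, from -1 to 1. In form: [[[tx, ty, tz], roll], ...]. A call has 1 to 8 rows; each row shifts and turns the commanded pose from where the row before left it, along the tool's axes as they then stand; what a row does not reach is not made up. A row lasts 1/10 s, in which the tool goes at most 50 mm and 8.59 degrees, less where a joint would pass 70% of its speed; a pose out of reach is approached as far as the arm can. A call with a number of a shift or a turn outside -1 to 1 is refused whole. A call with a gripper value outside its range is refused whole. OPENING is the opening, from 0 (shut) to 1 (fully open), set as the call begins (- or left out, the last holds). The fingers move at their own pace and stop on an object; the grip force is fixed at half the most. Time passes only in rows, so rows that do not move let the fingers close. It gives the time, the measured TCP pose, the force, the opening and the grip force at its end, in the units of the state.
- robot.read_state(): the state, without advancing time (a new reading comes with each control period).
- robot.camera(name): name is "scene" or "top" or "wrist"; returns the picture (420x560x3 uint8, red, green, blue); there is no depth.
- robot.camera_model(name): a dict with "K" (3x3 intrinsics, pixels), "k1" (the pictures are not rectified: a ray, as slopes to the right and down, at radius r is drawn at 1 + k1 r^2 times it, then the intrinsics apply), "rvec" (rotation vector, rad) and "tvec" (3), from world to camera coordinates, as OpenCV has them. Camera axes: x right, y down, z forward; pixel columns grow to the right and rows downward; lengths in m; the calibration is good to about 2 mm. A picture is of the moment at which its call begins: read the wrist's pose just before it. camera_model takes no time and is no camera call; for the wrist camera it gives the pose at the moment of the call.
- robot.job_done(): hands the job in; it is judged then, once.
Trained networks look in the newest picture that a camera, given by its name, has taken for a name from the list of things; names that differ only in an ending like _2 or _b are one class to them, and where a whole thing is asked for, a point or a joint stands for the part that bears it (a point fixed in the world has none). Each returns a list of dicts, best first, with "p" (0 to 1); they miss things now and then, are a little off and sometimes report something else, mostly with a low value. They report only what shows in the picture. A call takes as long as a camera call.
- robot.recognise(camera, thing): "bbox" ([left, top, width, height] in pixels, round what is visible of it).
The state is a dict: "time_s": time; "joint_positions": joint angles; "dq": joint speeds; "effort": joint torques, N m; "tcp_pos": TCP position; "tool_rot": TCP orientation; "force": force on the tool from outside, world axes, zero at the start; "moment": the same for the moment, N m; "finger_gap": finger opening in m; "gripper_force": force on a finger pad.
Only numpy, scipy, OpenCV 4.12 (cv2) and the standard library are available. Lean on these libraries where they do the work, as an engineer would, in place of code of your own. Each camera call takes 0.05 s, during which the arm holds its last target. There are 200 camera calls.

## Working session

There is one attempt and no reset: what is moved stays moved. The work goes in short steps, Python scripts to look and compute and a shell command to move; the robot and the scene stay as the last step left them, time stands still between calls to the robot, and variables do not carry over. Pictures are saved under pics/ and viewed, at most 10 in all, crops included, and the job is handed in when it is done.

```bash
ls; mkdir -p pics; cat > h.py <<'E'
import numpy as np, cv2
from bench import robot
from scipy.spatial.transform import Rotation as R
def ray(cam,uv,m=None):
    m=m or robot.camera_model(cam);K=np.array(m["K"]);k=m["k1"]
    d=(np.array(uv,float)-K[:2,2])/[K[0,0],K[1,1]]
    x=d.copy()
    for _ in range(20): x=d/(1+k*(x@x))
    Rm=R.from_rotvec(np.ravel(m["rvec"])).as_matrix();t=np.ravel(m["tvec"])
    v=Rm.T@np.array([x[0],x[1],1]);return -Rm.T@t,v/np.linalg.norm(v)
def atz(cam,uv,z,m=None):
    o,v=ray(cam,uv,m);return o+v*(z-o[2])/v[2]
def tri(rs):
    A=sum(np.eye(3)-np.outer(v,v) for o,v in rs);b=sum((np.eye(3)-np.outer(v,v))@o for o,v in rs)
    return np.linalg.solve(A,b)
def proj(cam,p,m=None):
    m=m or robot.camera_model(cam);K=np.array(m["K"])
    q=R.from_rotvec(np.ravel(m["rvec"])).as_matrix()@np.array(p)+np.ravel(m["tvec"])
    s=q[:2]/q[2];s=s*(1+m["k1"]*(s@s));return K[:2,:2]@s+K[:2,2]
def save(cam,n):
    im=robot.camera(cam);cv2.imwrite(f"pics/{n}.png",im[:,:,::-1].copy());return im
def st():
    s=robot.read_state();print(round(s["time_s"],2),np.round(s["tcp_pos"],4),np.round(s["tool_rot"],4),"F",np.round(s["force"],1),"gap",round(s["finger_gap"],4),np.round(s["gripper_force"],1));return s
E
python3 - <<'E'
from h import *
s=st();print(R.from_quat(s["tool_rot"]).as_matrix().round(3))
a=save("scene","scene1");b=save("top","top1")
cv2.imwrite("pics/both.png",np.hstack([cv2.resize(a,(400,300)),cv2.resize(b,(400,300))])[:,:,::-1])
for c in("scene","top"):
    print(c,ray(c,(280,210)))
    for t in("case","lid_handle","lid","mug","coasters","bottle"):
        print(t,[(round(d["p"],2),np.round(d["bbox"]).tolist()) for d in robot.recognise(c,t)[:2]])
E
```

```text
pics
0.0 [ 0.1538 -0.6056  0.4038] [ 9.923e-01  1.241e-01 -2.000e-04 -8.000e-04] F [-0.1  0.2 -0.1] gap 0.0878 0.0
[[ 0.969  0.246 -0.001]
 [ 0.246 -0.969  0.002]
 [-0.    -0.002 -1.   ]]
scene (array([0.98053183, 0.18691896, 0.86359145]), array([-0.48335428, -0.35965103, -0.79813519]))
case [(0.86, [195.0, 174.0, 169.0, 182.0])]
lid_handle [(0.94, [195.0, 177.0, 172.0, 160.0])]
lid [(0.79, [196.0, 173.0, 170.0, 163.0])]
mug [(0.61, [184.0, 133.0, 49.0, 61.0])]
coasters [(0.77, [114.0, 173.0, 68.0, 64.0])]
bottle [(0.43, [194.0, 173.0, 170.0, 182.0])]
top (array([ 0.50876692, -0.13020439,  1.0746285 ]), array([ 0.03970622, -0.03117174, -0.99872506]))
case [(0.78, [208.0, 128.0, 87.0, 123.0])]
lid_handle [(0.75, [207.0, 133.0, 88.0, 121.0])]
lid [(0.67, [210.0, 132.0, 87.0, 122.0])]
mug [(0.8, [350.0, 207.0, 48.0, 55.0]), (0.51, [365.0, 157.0, 51.0, 42.0])]
coasters [(0.77, [365.0, 155.0, 51.0, 46.0])]
bottle []
```

View pics/scene1.png

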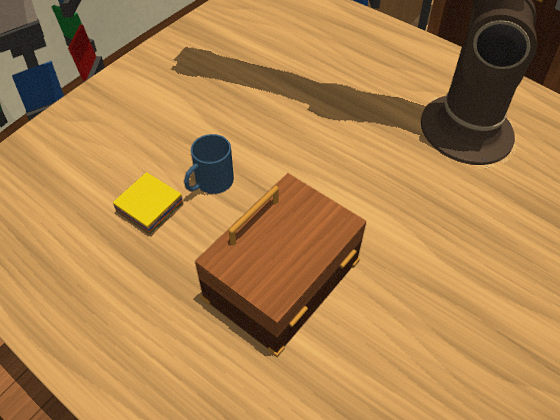

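View pics/top1.png

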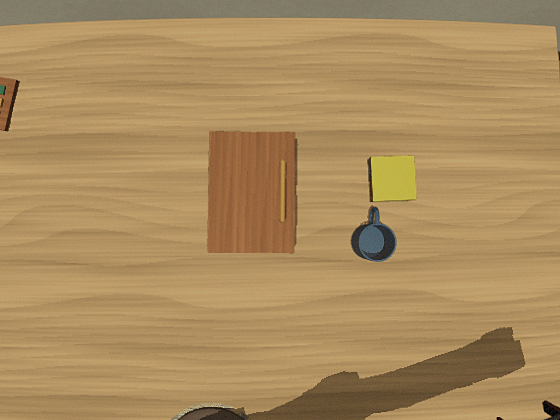

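The closed case is in view: in the scene picture its lid corners are at about (290,174), (365,221), (276,322) and (197,262). The handle runs from (233,238) to (277,192), and in the top picture from (283,160) to (283,221). I'll triangulate these.

```bash
python3 - <<'E'
from h import *
S,T=cv2.imread("pics/scene1.png"),cv2.imread("pics/top1.png")
cv2.imwrite("pics/z.png",np.hstack([cv2.resize(S[160:340,190:370],(400,400),interpolation=2),cv2.resize(T[120:260,190:310],(343,400),interpolation=2)]))
ms,mt=robot.camera_model("scene"),robot.camera_model("top")
for n,a,b in [("h_far",(233,234),(283,160)),("h_near",(277,189),(283,221)),("c1",(290,174),(295,252)),("c2",(365,221),(208,252)),("c3",(276,322),(208,131)),("c4",(197,262),(295,131))]:
    p=tri([ray("scene",a,ms),ray("top",b,mt)]);print(n,p.round(4),proj("scene",p,ms).round(1),a,proj("top",p,mt).round(1),b)
# model fit to handle z .165
for uv in((283,160),(283,221)): print(atz("top",uv,.170,mt).round(4))
for uv in((295,252),(208,252),(208,131),(295,131)): print(atz("top",uv,.130,mt).round(4))
E
```

```text
h_far [ 0.639  -0.1632  0.159 ] [231.  233.8] (233, 234) [281.6 161. ] (283, 160)
h_near [ 0.5231 -0.1627  0.1596] [275.9 188.9] (277, 189) [282.2 221.5] (283, 221)
c1 [ 0.4608 -0.1844  0.1262] [287.5 173.8] (290, 174) [293.1 253.3] (295, 252)
c2 [ 0.4656 -0.0172  0.128 ] [364.8 221. ] (365, 221) [207.9 252.1] (208, 252)
c3 [ 0.7048 -0.0205  0.1315] [276.8 322.1] (276, 322) [208.5 130.6] (208, 131)
c4 [ 0.7011 -0.1889  0.1283] [194.8 261.8] (197, 262) [293.6 132.1] (295, 131)
[ 0.6393 -0.1654  0.17  ]
[ 0.524  -0.1638  0.17  ]
[ 0.4635 -0.188   0.13  ]
[ 0.4659 -0.0178  0.13  ]
[ 0.7044 -0.0193  0.13  ]
[ 0.7029 -0.1916  0.13  ]
```

View pics/z.png

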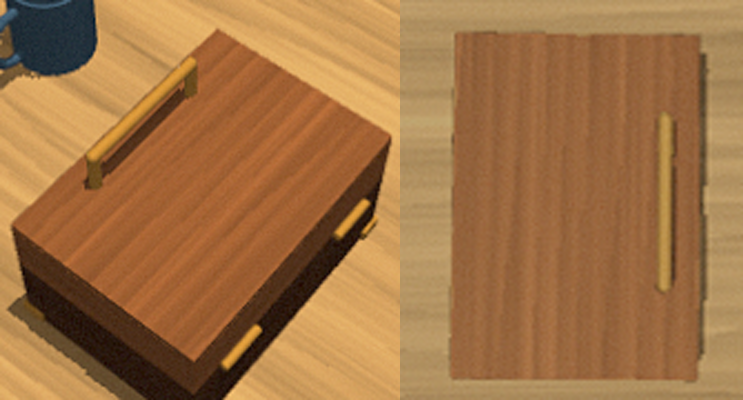

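```bash
python3 -m inch '[[[0,0,0],0.247],[[0,0,0],0.247],[[0.16,-0.17,0],0],[[0.16,-0.17,0],0],[[0.16,-0.17,0],0],[[0.16,-0.17,0],0],[[0.16,-0.17,0],0],[[0.16,-0.17,0],0]]' 1; python3 -m inch '[[[0.16,-0.17,0],0],[[0.16,-0.17,0],0],[[0.16,-0.17,0],0],[[0.16,-0.17,0],0],[[0.16,-0.17,0],0],[[0.16,-0.17,0],0],[[0,0,0],0]]' 0.6; python3 - <<'E'
from h import *
s=st();save("wrist","w1");m=robot.camera_model("wrist")
Rm=R.from_quat(s["tool_rot"]).as_matrix();print(Rm.round(3))
print((Rm.T@(np.array([.581,-.164,.333])-s["tcp_pos"])/.2).round(3))
for n,p in(("far",[.636,-.164,.170]),("near",[.526,-.164,.170])): print(proj("wrist",p,m))
E
```

```text
time_s: 1.5
tcp_pos: [0.3489, -0.4021, 0.405]
tool_rot: [1.0, -0.005, 0.0, 0.0]
force: [0.3, -0.0, 0.6]
finger_gap: 0.0878
gripper_force: 0.0
time_s: 2.2
tcp_pos: [0.5457, -0.195, 0.4047]
tool_rot: [1.0, -0.0, 0.001, -0.002]
force: [0.8, -0.3, 0.7]
finger_gap: 0.0527
gripper_force: 0.0
2.2 [ 0.5457 -0.195   0.4047] [ 1.0e+00 -2.0e-04  1.2e-03 -1.7e-03] F [ 0.8 -0.3  0.7] gap 0.0527 0.0
[[ 1.    -0.     0.002]
 [-0.    -1.     0.003]
 [ 0.002 -0.003 -1.   ]]
[ 0.176 -0.154  0.359]
[231.31156017 101.13115521]
[237.68256763 248.45165552]
```

View pics/w1.png

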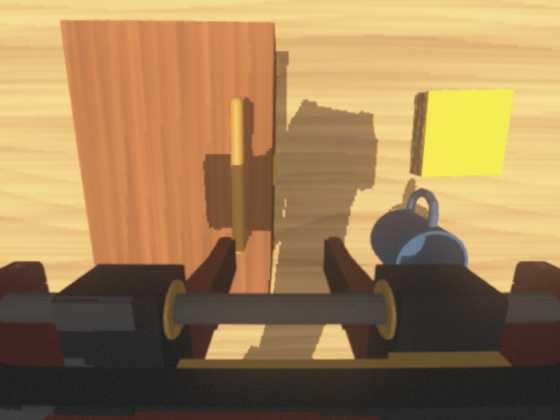

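The wrist view shows the handle bar from (237,98) to (240,248). That is within about 5 px of the prediction, so its y is about -0.1655.

```bash
python3 -m inch '[[[0.09,-0.075,0],0],[[0.087,-0.073,0],0],[[0,0,0.12],0],[[0,0,0.12],0],[[0,0,0.12],0],[[0,0,0],0]]' 0.6; python3 -m inch '[[[0,0,0],0],[[0,0,0],0],[[0,0,0],0],[[0,0,0],0],[[0,0,0],0]]' 0; python3 -c "
from h import *
st()"
```

```text
time_s: 2.85
tcp_pos: [0.5758, -0.1735, 0.3296]
tool_rot: [1.0, -0.006, -0.003, -0.0]
force: [0.1, -0.2, -0.4]
finger_gap: 0.0524
gripper_force: 0.0
time_s: 3.35
tcp_pos: [0.5782, -0.1672, 0.3339]
tool_rot: [1.0, -0.003, 0.0, -0.004]
force: [-2.3, 21.5, 6.8]
finger_gap: 0.0165
gripper_force: 10.9
3.35 [ 0.5782 -0.1672  0.3339] [ 1.0e+00 -3.1e-03  4.0e-04 -3.6e-03] F [-2.3 21.5  6.8] gap 0.0165 10.9
```

```bash
python3 -m inch '[[[0,0,0],0],[[0,0,0],0],[[0,0,0],0]]' 0
```

```text
time_s: 3.65
tcp_pos: [0.5784, -0.1644, 0.3339]
tool_rot: [1.0, -0.002, 0.0, -0.005]
force: [-3.8, 22.9, 7.4]
finger_gap: 0.0092
gripper_force: 30.0
```

```bash
python3 -m inch '[[[0,-0.015,0],0],[[0,-0.062,-0.087],0],[[0,-0.072,-0.078],0],[[0,-0.081,-0.069],0],[[0,-0.089,-0.058],0],[[0,0,0],0]]' 0
```

```text
time_s: 4.25
tcp_pos: [0.579, -0.1049, 0.3928]
tool_rot: [1.0, -0.003, 0.002, -0.001]
force: [5.5, 3.3, -7.2]
finger_gap: 0.0092
gripper_force: 30.0
```

```bash
python3 -m inch '[[[0,-0.096,-0.047],0],[[0,-0.101,-0.034],0],[[0,-0.104,-0.021],0],[[0,-0.106,-0.008],0],[[0,-0.106,0.005],0],[[0,0,0],0]]' 0;  python3 -m inch '[[[0,-0.105,0.018],0],[[0,-0.102,0.031],0],[[0,-0.097,0.044],0],[[0,-0.091,0.055],0],[[0,-0.04,0.03],0],[[0,0,0],0]]' 0
```

```text
time_s: 4.85
tcp_pos: [0.5804, -0.0036, 0.415]
tool_rot: [1.0, -0.004, 0.004, -0.0]
force: [1.5, 0.8, 12.8]
finger_gap: 0.0092
gripper_force: 30.0
time_s: 5.45
tcp_pos: [0.5821, 0.084, 0.3789]
tool_rot: [1.0, -0.004, 0.005, -0.002]
force: [5.1, 8.0, 8.9]
finger_gap: 0.009
gripper_force: 30.0
```

```bash
python3 -m inch '[[[0,0,0],0],[[0,0,0],0],[[0,0,0],0],[[0,0,-0.15],0],[[0,0,-0.2],0],[[0,0,-0.2],0],[[0,0,-0.2],0],[[0,0,0],0]]' 0.27; python3 - <<'E'
from h import *
s=st();save("scene","s2");save("top","t2")
for c in("scene","top"):
    for t in("lid","cap","bottle","tin"):
        print(c,t,[(round(d["p"],2),np.round(d["bbox"]).tolist()) for d in robot.recognise(c,t)[:2]])
E
```

```text
time_s: 6.25
tcp_pos: [0.5804, 0.0806, 0.5321]
tool_rot: [1.0, -0.006, 0.004, -0.0]
force: [0.2, 0.0, -0.0]
finger_gap: 0.0233
gripper_force: 0.0
6.25 [0.5804 0.0806 0.5321] [ 1.0e+00 -5.6e-03  4.1e-03 -3.0e-04] F [ 0.2  0.  -0. ] gap 0.0233 0.0
scene lid [(0.92, [279.0, 191.0, 145.0, 168.0])]
scene cap [(0.71, [243.0, 253.0, 40.0, 36.0])]
scene bottle [(0.62, [236.0, 271.0, 55.0, 40.0])]
scene tin [(0.7, [282.0, 229.0, 36.0, 38.0])]
top lid [(0.7, [139.0, 120.0, 76.0, 136.0])]
top cap [(0.61, [240.0, 155.0, 31.0, 33.0])]
top bottle [(0.79, [236.0, 158.0, 36.0, 30.0])]
top tin [(0.77, [240.0, 204.0, 28.0, 29.0])]
```

View pics/s2.png

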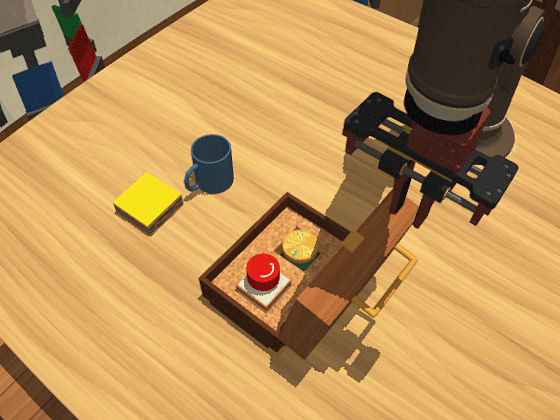

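The lid rests open. The red cap is at (263,271) on the bottle in the far well, with the tin in the near one and the mug and coasters untouched. Next I'll fit the cap position from the red masks.

```bash
cat >> h.py <<'E'
def red(im):
    h=cv2.cvtColor(np.ascontiguousarray(im),cv2.COLOR_RGB2HSV)
    return ((((h[...,0]<5)|(h[...,0]>174))&(h[...,1]>190)&(h[...,2]>110))*255).astype(np.uint8)
def box(c):
    x0,y0,w,h=c;return np.array([x0,y0,x0+w,y0+h],float)
def simbox(cam,p,m):
    a=np.linspace(0,2*np.pi,72)
    q=np.array([proj(cam,[p[0]+.027*np.cos(t),p[1]+.027*np.sin(t),p[2]+z],m) for t in a for z in(0,-.030)])
    return np.r_[q.min(0),q.max(0)]
def capfit(views,p0):
    from scipy.optimize import least_squares
    r=least_squares(lambda p:np.concatenate([simbox(c,p,m)-b for c,b,m in views]),p0);return r.x,r.fun
def redbox(im,near):
    n,l,s,c=cv2.connectedComponentsWithStats(red(im))
    i=min([k for k in range(1,n) if s[k,4]>60],key=lambda k:np.hypot(*(c[k]-near)));print(s[i],c[i].round(1))
    x,y,w,h=s[i][:4];return np.array([x-.5,y-.5,x+w-.5,y+h-.5])
E
python3 - <<'E'
from h import *
V=[(c,redbox(cv2.imread(f"pics/{f}.png")[:,:,::-1],nr),robot.camera_model(c)) for c,f,nr in(("scene","s2",(263,271)),("top","t2",(255,171)))]
p,f=capfit(V,[.636,-.104,.112]);print(p.round(4),f.round(1))
s=robot.read_state();Rm=R.from_quat(s["tool_rot"]).as_matrix()
print((Rm.T@(np.array(p)-s["tcp_pos"])/.2).round(3),np.round(s["joint_positions"],3),Rm[:,1].round(3))
E
```

```text
[246 254  34  37 842] [262.9 270.4]Traceback (most recent call last):
  File "<stdin>", line 2, in <module>
  File "h.py", line 38, in redbox
    i=min([k for k in range(1,n) if s[k,4]>60],key=lambda k:np.hypot(*(c[k]-near)));print(s[i],c[i].round(1))
ValueError: min() iterable argument is empty
```

```bash
python3 - <<'E'
from h import *
T=cv2.imread("pics/t2.png");h=cv2.cvtColor(T,cv2.COLOR_BGR2HSV)
print(h[160:185:4,246:266:4].tolist())
cv2.imwrite("pics/t2z.png",cv2.resize(T[110:260,130:310],(720,600)))
E
```

```text
[[[40, 31, 206], [2, 178, 199], [2, 175, 198], [1, 180, 195], [2, 181, 197]], [[2, 190, 196], [2, 183, 196], [3, 183, 198], [2, 184, 198], [2, 184, 198]], [[2, 184, 198], [2, 177, 199], [3, 183, 198], [3, 179, 199], [3, 182, 199]], [[24, 35, 202], [2, 181, 189], [3, 179, 198], [3, 177, 200], [2, 184, 204]], [[3, 176, 201], [3, 183, 198], [3, 186, 197], [3, 172, 208], [13, 99, 98]], [[24, 43, 177], [4, 218, 125], [3, 216, 110], [30, 37, 186], [21, 46, 195]], [[20, 37, 195], [23, 36, 196], [23, 36, 197], [24, 36, 198], [22, 37, 202]]]
```

View pics/t2z.png

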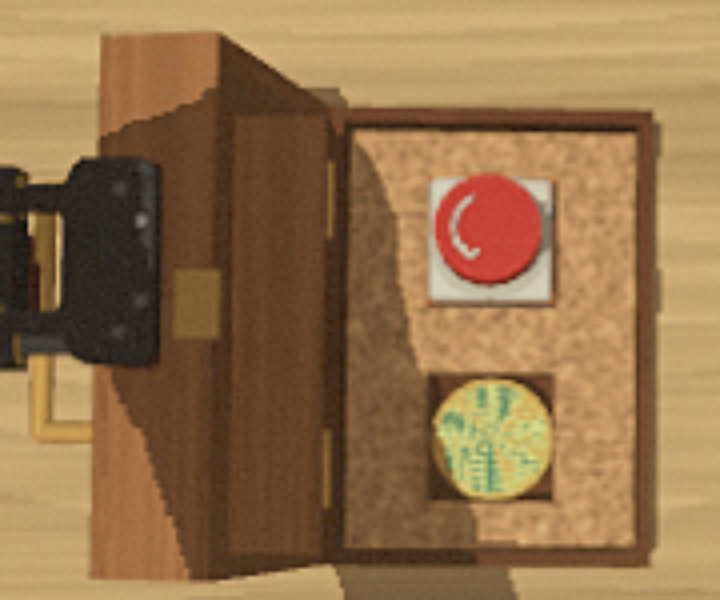

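The crop (4x) shows the cap centred at about (252,167) in the full picture, on the bottle in the far well. The lid is open at the left. I'll loosen the red threshold and refit.

```bash
sed -i 's/h\[...,1\]>190/h[...,1]>150/; s/>110))/>90))/' h.py
python3 - <<'E'
from h import *
V=[(c,redbox(cv2.imread(f"pics/{f}.png")[:,:,::-1],nr),robot.camera_model(c)) for c,f,nr in(("scene","s2",(263,271)),("top","t2",(252,168)))]
p,f=capfit(V,[.636,-.104,.112]);print(p.round(4),f.round(1))
s=robot.read_state();Rm=R.from_quat(s["tool_rot"]).as_matrix()
print((Rm.T@(np.array(p)-s["tcp_pos"])/.2).round(3),np.round(s["joint_positions"],3),Rm[:,1].round(3))
E
```

```text
[246 254  34  37 957] [262.4 271.8]
[239 154  26  27 511] [252.3 167. ]
[ 0.6352 -0.1038  0.1123] [ 0.1 -0.3 -0.5  0.4 -0.7 -0.4  0.3  0.8]
[0.287 0.921 2.067] [ 0.026  0.29  -0.323  1.498  0.093  1.37  -1.884] [-0.01 -1.    0.  ]
```

```bash
python3 -m inch '[[[0.0574,0.184,0],0],[[0.0574,0.184,0],0],[[0.0574,0.184,0],0],[[0.0574,0.184,0],0],[[0.0574,0.184,0],0],[[0,0,0.09],-0.2523],[[0,0,0.09],-0.2523],[[0,0,0.09],-0.2523]]' 1;  python3 -m inch '[[[0,0,0.09],-0.2523],[[0,0,0.09],-0.2523],[[0,0,0.09],-0.2523],[[0,0,0.09],-0.2523],[[0,0,0],0],[[0,0,0],0]]' 1; python3 - <<'E'
from h import *
s=st();m=robot.camera_model("wrist");save("wrist","w3")
p=np.array([ .6352,-.1038,.1123]);Rm=R.from_quat(s["tool_rot"]).as_matrix()
print((Rm.T@(p-s["tcp_pos"])/.2).round(3),np.round(s["joint_positions"],3),Rm.round(3),proj("wrist",p,m),simbox("wrist",p,m))
E
```

```text
time_s: 7.55
tcp_pos: [0.6357, -0.1039, 0.4713]
tool_rot: [0.981, 0.194, -0.0, -0.0]
force: [0.3, 0.3, 0.4]
finger_gap: 0.0843
gripper_force: 0.0
time_s: 8.15
tcp_pos: [0.6357, -0.1037, 0.4004]
tool_rot: [0.898, 0.44, -0.0, -0.0]
force: [0.8, -0.1, -0.6]
finger_gap: 0.0881
gripper_force: 0.0
8.15 [ 0.6357 -0.1037  0.4004] [ 8.981e-01  4.399e-01 -2.000e-04 -3.000e-04] F [ 0.8 -0.1 -0.6] gap 0.0881 0.0
[-2.000e-03 -1.000e-03  1.441e+00] [ 0.368  0.482 -0.406  1.53   0.199  1.172 -0.735] [[ 0.613  0.79  -0.001]
 [ 0.79  -0.613  0.   ]
 [-0.    -0.001 -1.   ]] [279.95849522 210.6201155 ] [251.698287   178.00186147 308.22697749 237.31770896]
```

View pics/w3.png

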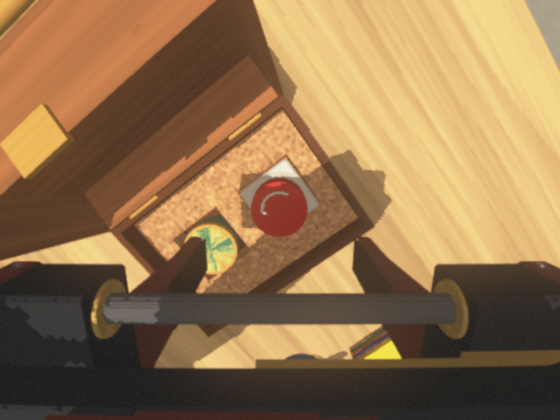

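The wrist view has the cap at (279,208), as predicted, and the fingers straddle it with nothing in the way. I'll descend and grip.

```bash
python3 -m inch '[[[0,0,0.16],0],[[0,0,0.16],0],[[0,0,0.16],0],[[0,0,0.1],0],[[0,0,0.08],0],[[0,0,0],0],[[0,0,0],0]]' 1;  python3 -m inch '[[[0,0,0],0],[[0,0,0],0],[[0,0,0],0],[[0,0,0],0],[[0,0,0],0],[[0,0,0],0],[[0,0,0],0]]' 0
```

```text
time_s: 8.9
tcp_pos: [0.6362, -0.1034, 0.2695]
tool_rot: [0.897, 0.441, 0.001, 0.0]
force: [0.5, 0.1, -0.5]
finger_gap: 0.0877
gripper_force: 0.0
time_s: 9.6
tcp_pos: [0.6356, -0.1034, 0.2686]
tool_rot: [0.897, 0.442, -0.0, -0.0]
force: [-2.2, -0.1, 3.9]
finger_gap: 0.0532
gripper_force: 30.0
```

Gripped: the gap is 53 mm and the lateral force is small. Now I'll press in steps.

```bash
python3 -m inch '[[[0,0,0.01],0],[[0,0,0.01],0],[[0,0,0],0],[[0,0,0],0]]' 0;  python3 -m inch '[[[0,0,0.005],0],[[0,0,0.005],0],[[0,0,0],0],[[0,0,0],0]]' 0
```

```text
time_s: 10.0
tcp_pos: [0.6357, -0.1033, 0.2653]
tool_rot: [0.897, 0.442, 0.0, 0.0]
force: [-4.8, 0.2, 9.9]
finger_gap: 0.0536
gripper_force: 30.0
time_s: 10.4
tcp_pos: [0.6357, -0.1033, 0.2636]
tool_rot: [0.897, 0.442, 0.0, 0.0]
force: [-5.0, 0.4, 10.0]
finger_gap: 0.0538
gripper_force: 30.0
```

```bash
python3 -m inch '[[[0,0,0.005],0],[[0,0,0.005],0],[[0,0,0],0],[[0,0,0],0]]' 0; python3 - <<'E'
from h import *
s=st();im=save("wrist","w4");m=robot.camera_model("wrist")
for z in (.100,.104,.108,.112):print(z,simbox("wrist",np.array([*s["tcp_pos"][:2],z]),m).round(0))
E
```

```text
time_s: 10.8
tcp_pos: [0.6357, -0.1033, 0.2625]
tool_rot: [0.897, 0.442, 0.0, 0.0]
force: [-7.7, 1.9, 17.4]
finger_gap: 0.0535
gripper_force: 30.0
10.8 [ 0.6357 -0.1033  0.2625] [8.972e-01 4.417e-01 2.000e-04 5.000e-04] F [-7.7  1.9 17.4] gap 0.0535 30.0
0.1 [230. 206. 330. 312.]
0.104 [229. 208. 332. 317.]
0.108 [227. 210. 333. 321.]
0.112 [226. 211. 334. 326.]
```

View pics/w4.png

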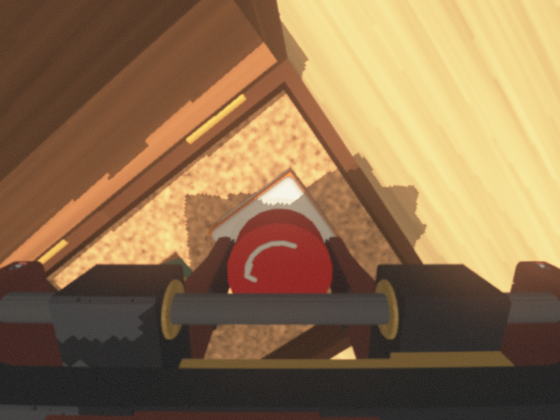

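The press reached its hard stop (6 mm, 17 N). The fingers hold the cap, with its arrow visible at (270,260). I'll ease off slightly and twist.

```bash
python3 -m inch '[[[0,0,-0.003],0],[[0,0,0],-0.1],[[0,0,0],-0.2],[[0,0,0],-0.2],[[0,0,0],0]]' 0; python3 -c "
from h import *
s=st();print(s['moment'],R.from_quat(s['tool_rot']).as_matrix()[:2,1])"
```

```text
time_s: 11.35
tcp_pos: [0.6366, -0.1034, 0.2629]
tool_rot: [0.831, 0.556, 0.001, 0.001]
force: [-1.0, 1.4, 12.4]
finger_gap: 0.0535
gripper_force: 30.0
11.35 [ 0.6366 -0.1034  0.2629] [0.8309 0.5564 0.0014 0.0011] F [-1.   1.4 12.4] gap 0.0535 30.0
[ 0.11157156  0.30477036 -0.0032674 ] [ 0.9246781  -0.38073488]
```

```bash
python3 -m inch '[[[0,0,0],-0.22],[[0,0,0],-0.22],[[0,0,0],-0.22],[[0,0,0],-0.22],[[0,0,0],-0.22],[[0,0,0],-0.22],[[0,0,0],-0.22],[[0,0,0],-0.22]]' 0; python3 -m inch '[[[0,0,0],-0.22],[[0,0,0],0],[[0,0,0],0]]' 0; python3 - <<'E'
from h import *
s=st();print(s['moment']);im=save("wrist","w5")
a=R.from_quat([.897,.442,0,0]).inv()*R.from_quat(s["tool_rot"]);print(np.degrees(a.as_rotvec()))
w4=cv2.imread("pics/w4.png");cv2.imwrite("pics/cmp.png",np.hstack([cv2.resize(i[150:340,180:380],(400,380)) for i in(w4,im[:,:,::-1])]))
E
```

```text
time_s: 12.15
tcp_pos: [0.6369, -0.1031, 0.2631]
tool_rot: [0.496, 0.868, 0.001, 0.002]
force: [-0.0, 0.6, 11.3]
finger_gap: 0.0537
gripper_force: 30.0
time_s: 12.45
tcp_pos: [0.6369, -0.1032, 0.263]
tool_rot: [0.448, 0.894, 0.001, 0.002]
force: [0.2, 0.3, 11.1]
finger_gap: 0.0536
gripper_force: 30.0
12.45 [ 0.6369 -0.1032  0.263 ] [0.4475 0.8943 0.0011 0.002 ] F [ 0.2  0.3 11.1] gap 0.0536 30.0
[ 0.14034938 -0.04099574  0.02133374]
[-2.76123908e-01  1.50371046e-02 -7.43636441e+01]
```

View pics/cmp.png

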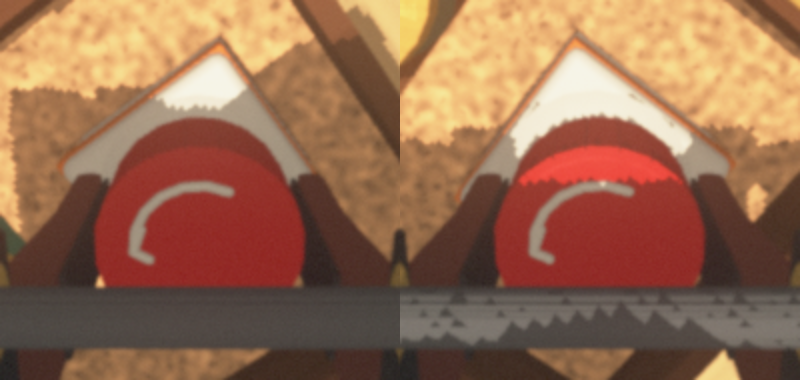

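The arrow stays fixed relative to the fingers, so the cap turned with them by 74°. I'll lift it straight up.

```bash
python3 -m inch '[[[0,0,-0.02],0],[[0,0,-0.02],0],[[0,0,-0.04],0],[[0,0,-0.04],0],[[0,0,0],0]]' 0; python3 -m inch '[[[0,0,-0.07],0],[[0,0,-0.1],0],[[0,0,-0.1],0],[[0,0,-0.1],0],[[0,0,-0.04],0],[[0,0,0],0],[[0,0,0],0],[[0,0,0],0]]' 0; python3 - <<'E'
from h import *
s=st();a=save("scene","s6");b=save("wrist","w6");save("top","t6")
p,f=capfit([("scene",redbox(a,(262,240)),robot.camera_model("scene"))],[.636,-.104,.21]);print(p,f)
cv2.imwrite("pics/fin.png",np.hstack([cv2.resize(a[150:400,150:450],(480,400)),b[60:,:320][:, :,]][:1]+[cv2.resize(b,(320,400))])[:,:,::-1])
E
```

```text
time_s: 13.0
tcp_pos: [0.6359, -0.1036, 0.286]
tool_rot: [0.448, 0.894, 0.0, 0.001]
force: [1.0, -0.0, -0.7]
finger_gap: 0.0536
gripper_force: 30.0
time_s: 13.8
tcp_pos: [0.6353, -0.1036, 0.3659]
tool_rot: [0.448, 0.894, -0.0, -0.001]
force: [-0.3, 0.1, -0.4]
finger_gap: 0.0537
gripper_force: 30.0
13.8 [ 0.6353 -0.1036  0.3659] [ 4.476e-01  8.942e-01 -4.000e-04 -8.000e-04] F [-0.3  0.1 -0.4] gap 0.0537 30.0
[ 69  25  27  56 484] [83.4 58.1]
[ 0.66008657 -0.40356092  0.43243533] [-7.5514002   8.11408968  7.63046909 -7.90269997]
```

View pics/fin.png

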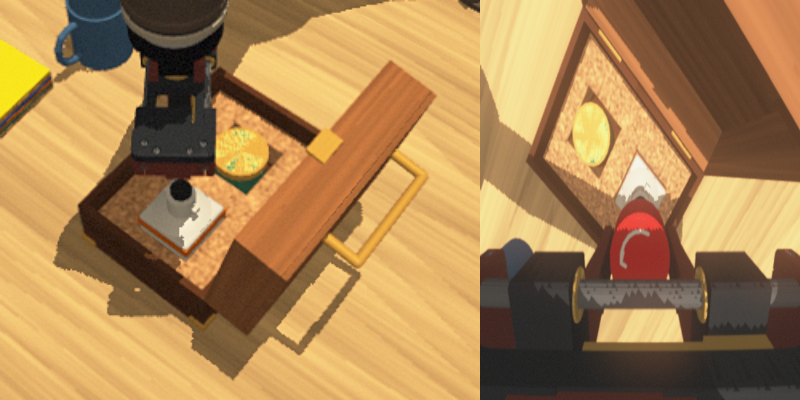

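The cap is held in the fingers, the bottle stands in its well with its neck bare, and the lid is open. It has risen 97 mm, so I'll add 2.5 mm, let it settle and hand in.

```bash
python3 -m inch '[[[0,0,-0.013],0],[[0,0,0],0],[[0,0,0],0],[[0,0,0],0],[[0,0,0],0],[[0,0,0],0]]' 0; python3 -c "
from h import *
st();print(robot.job_done())"
```

```text
time_s: 14.55
tcp_pos: [0.6357, -0.1035, 0.3696]
tool_rot: [0.448, 0.894, -0.0, 0.0]
force: [0.2, 0.8, 0.1]
finger_gap: 0.0544
gripper_force: 30.0
14.55 [ 0.6357 -0.1035  0.3696] [ 0.4476  0.8942 -0.      0.    ] F [0.2 0.8 0.1] gap 0.0544 30.0
the job is handed in; nothing more can be done
None
```

I handed the job in at 14.6 s: the lid rests open, and the freed red cap is held upright and still about 10 cm above the bottle, which stands in its well with the tin, mug and coasters left alone (the judging result was not shown to me).

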